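# Bring the seed shaker's eccentric rotor to bottom dead centre and hold it

### The job

The closed grey rotor of the seed shaker has a heavy side that cannot be seen: take its red crank grip gently (squeeze it with no more than about 25 N), turn the crank to feel where the heavy side is, then bring the heavy side straight down, to within about 20 degrees. Finish while still holding the crank grip there, the rotor at rest, and leave the other things on the bench where they are.

Things in the scene. Friction and masses are not known exactly. Their poses are not given: they have to be found in the camera images.
- hub (a point): A fixed point on the axis of the level shaft, across from the middle of the red crank grip, 135 mm above the bench: the centre of the grip's circle. Its x axis is the shaft's axis, from the rotor out along the crank grip (roughly away from the robot); y is level, z up.
- crank_grip (a point): Centre of the red crank grip: a sleeve 24 mm in diameter, 56 long (30 mm collar on its outer 5), along the hub's x. It spins freely on its pin, so fingers can keep their direction all round. It circles the hub point, radius 45 mm, in the hub's y-z plane, endlessly either way. Crank arm 34 mm behind its centre. The crank is itself balanced, clamped to the rotor at an unknown angle.
- cube_c (a point): centre of a black-wrapped seedling cube, 50 x 50 x 50 mm, with an upright plant label; leave alone
- jar_c (a point): centre of an amber jar with white cap, 56 mm in diameter, 75 mm high; leave alone
- labels_c (a point): centre of a clear cup of plant labels, 66 mm in diameter, 75 mm high (labels to 120 mm); leave alone
- rotor_c (a point): Fixed point at the centre of the rotor, a closed grey drum on a bolted blue stand: radius 55, 40 thick, 98 mm behind the hub point. Stiff bearing: about 0.2 N m all round (4.5 N at the grip), so it stays where left and never swings down. The hidden heavy side adds or takes up to 0.13-0.17 N m (3-4 N): most when level with the shaft (resists rising, helps sinking), none at top or bottom.

How it is judged:
By the outcome, as a careful person would: the job done as asked, in the order asked, and still so for the second after the job is handed in, while the arm keeps its last pose, push and grip.
It also fails if it takes over 72 s, if anything falls off the work surface, if the arm or the gripper's body presses on something with over 40 N, if the wrist force passes 120 N, or if a joint passes its speed limit or range.

### The arm

A 7-joint arm with a two-finger parallel gripper is mounted at the origin on the work surface. World frame = base frame: x ahead of the robot, y to its left, z up, the work surface at z = 0. Lengths are in m, angles in degrees, forces in N, time in s.
With the tool pointing down it reaches from about 0.425 to 0.875 m from the base axis. Payload 4.7 kg.
Tool frame: the origin (TCP) lies at the centre of the arm's flange, where the gripper is bolted on; the fingertips stand 182 mm ahead of it and the grasp point (between the pads) lies 164 mm ahead of it; z points along the fingers, y is the line along which they close (so a half turn about z gives the same grasp; the last joint's range is limited). The gripper opens to 87 mm and grips with 3 to 60 N. Pads are 19 mm wide; open, the fingers measure 117 mm over their backs; the gripper's body (75 mm by 190 mm) begins 51 mm behind the grasp point.
Start: joints at [75.235, 18.392, -4.016, 83.108, 1.295, 78.541, -3.26], TCP at [0.174, -0.626, 0.405] pointing down, gripper open.
Joint ranges: [-163.93, 163.93], [-17.29, 119.83], [-79.2, 71.16], [3.27, 140.29], [-89.18, 269.18], [5.43, 117.66], [-154.24, 154.24]. Speed limits (degrees/s): [147.25, 147.25, 180, 180, 180, 180, 180].

### API

Orientations are given as [roll, pitch, yaw] about the fixed x, y, z axes, in that order (R = Rz(yaw) Ry(pitch) Rx(roll)).
In Python, from cell import env gives the robot as it stands. The module is installed in compiled form; this text tells all that it offers.
- The arm moves only by the tool step_arm, never from a script. Its argument "steps" is one flat list of numbers, 5 for each row, row after row: the opening, from 0 (shut) to 1 (fully open), then the shift along the tool's x, y, z in mm, then the turn about the tool's z in degrees. In form: [grip, dx, dy, dz, roll, grip, dx, dy, dz, roll, ...]. A call has 1 to 12 rows; each row shifts and turns the commanded pose from where the row before left it, along the tool's axes as they then stand; what a row does not reach is not made up. A row lasts 1/8 s, in which the tool goes at most 62.5 mm and 10.7 degrees, less where a joint would pass 70% of its speed; a pose out of reach is approached as far as the arm can. A call with a gripper value outside its range is refused whole. The fingers move at their own pace and stop on an object; "grip_force" is the grip in N (left out, the last holds). Time passes only in rows, so rows that do not move let the fingers close. It gives the time, the measured TCP pose, the force, the opening and the grip force at its end, in the units of the state.
- env.get_obs(): the state, without advancing time (a new reading comes with each control period).
- env.read_camera(name): name is "scene" or "top"; returns a dict with "image" (420x560x3 uint8, red, green, blue), "camera_matrix" (3x3 intrinsics, pixels), "R" (3x3) and "t" (3): a world point X has camera coordinates R X + t. Camera axes: x right, y down, z forward; pixel columns grow to the right and rows downward; lengths in m; the calibration is good to about 2 mm. A picture is of the moment at which its call begins. There is no depth.
- env.sign_off(): hands the job in; it is judged then, once.
The state is a dict: "time_s": time; "qpos": joint angles; "joint_velocities": joint speeds; "effort": joint torques, N m; "tool_pos": TCP position; "tool_rot": TCP orientation; "force": force on the tool from outside, world axes, zero at the start; "wrist_torque": the same for the moment, N m; "grip_width": finger opening in m; "grasp_force": force on a finger pad.
Only numpy, scipy, OpenCV 4.12 (cv2) and the standard library are available. Lean on these libraries where they do the work, as an engineer would, in place of code of your own. Each camera call takes 0.05 s, during which the arm holds its last target. There are 200 camera calls.

## Working session

There is one attempt and no reset: what is moved stays moved. The work goes in short steps, Python scripts to look and compute and a tool call to move; the robot and the scene stay as the last step left them, time stands still between calls to the robot, and variables do not carry over. Pictures are saved under pics/ and viewed, at most 10 in all, crops included, and the job is handed in when it is done.

Besides the shell and the picture viewer there is one more tool, called after "Call:" as a command line: name --argument value ..., lists and objects as JSON in quotes. step_arm: Moves the arm, as the interface text tells. Its arguments: {"type":"object","properties":{"steps":{"type":"array","items":{"type":"number"}},"grip_force":{"type":"number"}},"required":["steps"]}

```bash
mkdir -p pics; python3 - <<'E'
from cell import env
import cv2,numpy as np
np.set_printoptions(precision=4,suppress=True)
for n in("scene","top"):
    c=env.read_camera(n);cv2.imwrite(f"pics/{n}0.png",c["image"][:,:,::-1])
    print(n,c["camera_matrix"].tolist(),c["R"],c["t"])
    np.savez(n+"_cal.npz",K=c["camera_matrix"],R=c["R"],t=c["t"])
o=env.get_obs();print(o)
E
```

```text
scene [[466.68017693318853, 0.0, 276.32321249714016], [0.0, 466.68017693318853, 202.04778615275893], [0.0, 0.0, 1.0]] [[-0.874   0.4857  0.0121]
 [ 0.3048  0.5675 -0.7649]
 [-0.3784 -0.6649 -0.644 ]] [ 0.4266 -0.034   1.4208]
top [[430.2830333879964, 0.0, 283.8320873650577], [0.0, 430.2830333879964, 213.5797630884715], [0.0, 0.0, 1.0]] [[ 0.0052 -0.9998 -0.0176]
 [-0.9812 -0.0017 -0.193 ]
 [ 0.1929  0.0183 -0.981 ]] [0.0083 0.4774 1.0909]
{'time_s': 0.1, 'qpos': array([75.236 , 18.4361, -4.0162, 83.1674,  1.2941, 78.5406, -3.2602]), 'joint_velocities': array([ 0.004 , -0.1037,  0.0185, -0.0807,  0.1315,  0.0776, -0.0457]), 'effort': array([  0.0001, -49.2571,  -0.4057, -31.3398,  -0.064 ,   0.0395,
         0.0001]), 'tool_pos': array([ 0.1744, -0.626 ,  0.4038]), 'tool_rot': array([-179.901 ,    0.0043,   15.5738]), 'force': array([-0.2986, -0.3925, -1.0468]), 'wrist_torque': array([-0.0382,  0.0218, -0.0405]), 'grasp_force': 0.0, 'grip_width': 0.08705587246596792}
```

View pics/scene0.png

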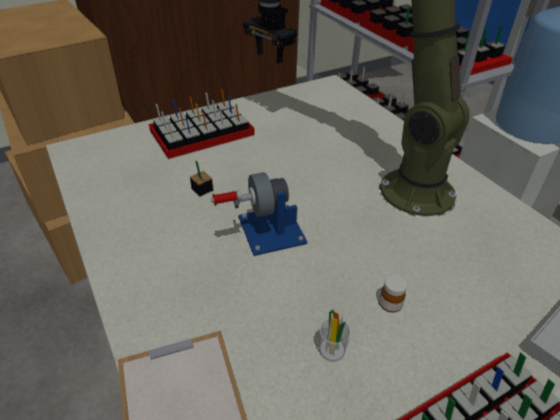

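View pics/top0.png

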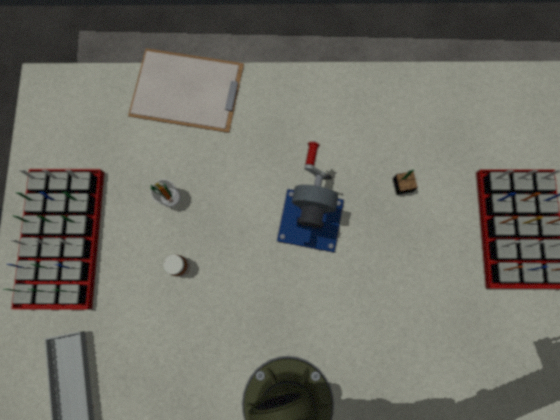

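The scene view shows the red grip at about (225,198), with the grey rotor at (265,195). In the top view the grip runs from (313,144) to (310,165), the rotor is at (315,195), the cube is at (405,184), and the cup and jar are far to the left.

```bash
cat > h.py <<'E'
import cv2,numpy as np
np.set_printoptions(precision=4,suppress=True)
C={n:np.load(n+"_cal.npz") for n in("scene","top")}
def ray(n,p):
    c=C[n];d=c["R"].T@np.linalg.solve(c["K"],[p[0],p[1],1.]);return -c["R"].T@c["t"],d/np.linalg.norm(d)
def tri(a,b):
    P=[np.hstack([C[n]["R"],C[n]["t"][:,None]]) for n in("scene","top")]
    P=[C[n]["K"]@p for n,p in zip(("scene","top"),P)]
    X=cv2.triangulatePoints(P[0],P[1],np.float64(a).reshape(2,1),np.float64(b).reshape(2,1)).ravel();return X[:3]/X[3]
def plane(n,p,z):
    o,d=ray(n,p);return o+d*(z-o[2])/d[2]
def red(im,roi):
    x0,y0,x1,y1=roi;h=cv2.cvtColor(im,cv2.COLOR_RGB2HSV)
    m=(((h[...,0]<8)|(h[...,0]>172))&(h[...,1]>140)&(h[...,2]>60)).astype(np.uint8)
    k=np.zeros_like(m);k[y0:y1,x0:x1]=m[y0:y1,x0:x1];return k
def ends(k):
    p=np.argwhere(k)[:,::-1].astype(float);c=p.mean(0);v=np.linalg.svd(p-c,full_matrices=0)[2][0];s=(p-c)@v
    return c,c+v*s.min(),c+v*s.max(),len(p)
E
python3 - <<'E'
from h import *
s=cv2.imread("pics/scene0.png")[:,:,::-1].copy();t=cv2.imread("pics/top0.png")[:,:,::-1].copy()
a=ends(red(s,(200,180,250,215)));b=ends(red(t,(295,135,330,175)));print(a,b)
print("c",tri(a[0],b[0]))
for e in(a[1],a[2]):
  for f in(b[1],b[2]):print(e,f,tri(e,f))
# blue base plate
h=cv2.cvtColor(t,cv2.COLOR_RGB2HSV);m=cv2.inRange(h,(105,120,40),(125,255,255));m[:,:270]=0;m[:,355:]=0;m[:170]=0;m[260:]=0
q=max(cv2.findContours(m,0,1)[0],key=cv2.contourArea);r=cv2.minAreaRect(q);bx=cv2.boxPoints(r);print(bx,[plane("top",p,.005) for p in bx],plane("top",r[0],.005))
z=cv2.resize(t[130:260,260:350],None,fx=4,fy=4,interpolation=2);w=cv2.resize(s[160:260,190:310],None,fx=4,fy=4,interpolation=2)
z=np.vstack([z,np.zeros((600-z.shape[0],z.shape[1],3),np.uint8)]) if z.shape[0]<600 else z
w=np.vstack([w,np.zeros((600-w.shape[0],w.shape[1],3),np.uint8)])
cv2.imwrite("pics/zoom.png",np.hstack([z[:600],w[:, :440]])[:,:,::-1])
E
```

```text
(array([224.6429, 197.1633]), array([236.2022, 195.1768]), array([213.4979, 199.0785]), 196) (array([311.5864, 152.7284]), array([313.5638, 142.5277]), array([309.4955, 163.5145]), 162)
c [ 0.6021 -0.0577  0.1686]
[236.2022 195.1768] [313.5638 142.5277] [ 0.5986 -0.046   0.1918]
[236.2022 195.1768] [309.4955 163.5145] [ 0.5746 -0.0522  0.1683]
[213.4979 199.0785] [313.5638 142.5277] [ 0.6284 -0.063   0.1689]
[213.4979 199.0785] [309.4955 163.5145] [ 0.6051 -0.0677  0.1484]
[[277.4161 241.3087]
 [285.7215 194.245 ]
 [341.8557 204.151 ]
 [333.5504 251.2148]] [array([0.409 , 0.0277, 0.005 ]), array([0.5401, 0.0058, 0.005 ]), array([ 0.5122, -0.1486,  0.005 ]), array([ 0.3826, -0.1236,  0.005 ])] [ 0.4602 -0.0598  0.005 ]
```

View pics/zoom.png

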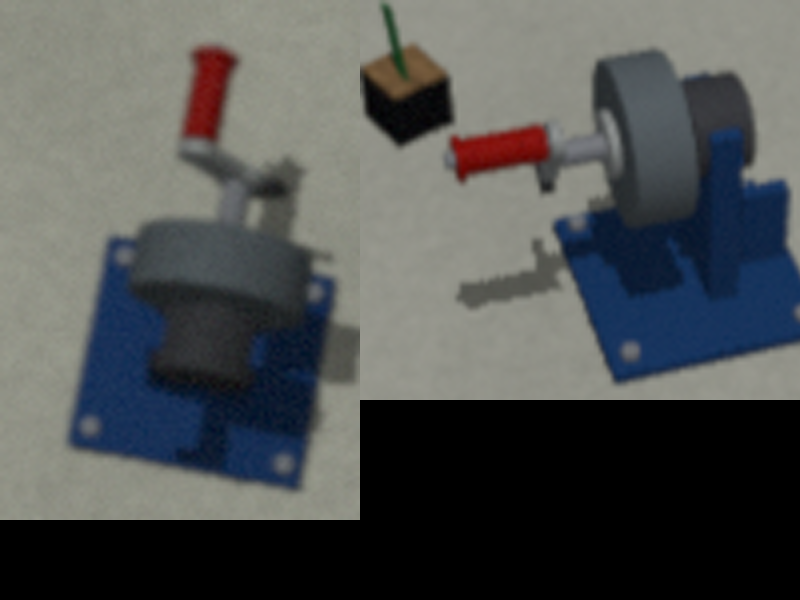

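The zoom shows the crank arm rising from the shaft to the grip on the robot's left (+y). That puts the hub at about (0.597,-0.087) with yaw -10.5°, and the grip at about +49° above +y. I'll turn the tool, then carry it over.

Call:
step_arm --steps '[1,0,0,0,8.7,1,0,0,0,8.7,1,0,0,0,8.7]' --grip_force 20

```text
time_s: 0.48
tool_pos: [0.1745, -0.626, 0.4041]
tool_rot: [-179.9, 0.0, -10.8]
force: [0.6, 0.8, 0.5]
grip_width: 0.0869
grasp_force: 0.0
```

Call:
step_arm --steps '[1,27.4,-53,0,0,1,27.4,-53,0,0,1,27.4,-53,0,0,1,27.4,-53,0,0,1,27.4,-53,0,0,1,27.4,-53,0,0,1,27.4,-53,0,0,1,27.4,-53,0,0,1,27.4,-53,0,0,1,27.4,-53,0,0,1,27.4,-53,0,0,1,27.4,-53,0,0]'

```text
time_s: 1.98
tool_pos: [0.6148, -0.0596, 0.4044]
tool_rot: [180.0, 0.0, -10.6]
force: [0.8, -0.1, 0.6]
grip_width: 0.0873
grasp_force: 0.0
```

Call:
step_arm --steps '[1,0,0,0,0,1,0,0,0,0]'

```text
time_s: 2.22
tool_pos: [0.6138, -0.0613, 0.404]
tool_rot: [179.9, 0.1, -10.5]
force: [0.7, -0.7, -0.4]
grip_width: 0.0871
grasp_force: 0.0
```

```bash
python3 - <<'E'
from cell import env
from h import *
s=env.read_camera("scene")["image"];t=env.read_camera("top")["image"]
cv2.imwrite("pics/b.png",np.hstack([cv2.resize(s[80:280,120:320],None,fx=2,fy=2),cv2.resize(t[80:280,220:420],None,fx=2,fy=2)])[:,:,::-1])
E
```

```text
(no output)
```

View pics/b.png

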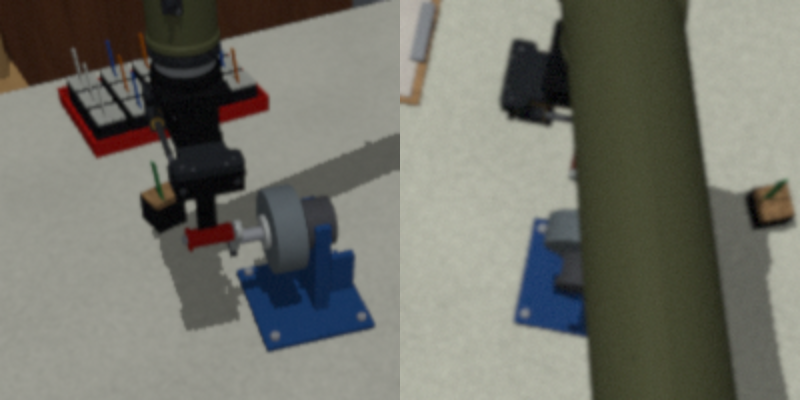

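The fingers hang over the grip, at about (210,210) in the left crop, and the top view is blocked by the arm. I'll lower onto the grip and close gently.

Call:
step_arm --steps '[1,0,0,20,0,1,0,0,20,0,1,0,0,20,0,1,0,0,11,0,1,0,0,0,0]'

```text
time_s: 2.95
tool_pos: [0.6136, -0.0609, 0.3323]
tool_rot: [180.0, 0.1, -10.5]
force: [-0.2, -0.1, 0.8]
grip_width: 0.0871
grasp_force: 0.0
```

Call:
step_arm --steps '[0.4,0,0,0,0,0.4,0,0,0,0,0.4,0,0,0,0,0.4,0,0,0,0]' --grip_force 15

```text
time_s: 3.45
tool_pos: [0.614, -0.0609, 0.334]
tool_rot: [180.0, -0.0, -10.5]
force: [-0.6, 0.2, -0.4]
grip_width: 0.055
grasp_force: 0.0
```

```bash
python3 - <<'E'
from cell import env
from h import *
o=env.get_obs();print(o["force"],o["grip_width"])
s=env.read_camera("scene")["image"]
cv2.imwrite("pics/c.png",cv2.resize(s[130:250,160:320],None,fx=4,fy=4)[:,:,::-1])
E
```

```text
[-0.5785  0.2057 -0.42  ] 0.05504686812332868
```

View pics/c.png

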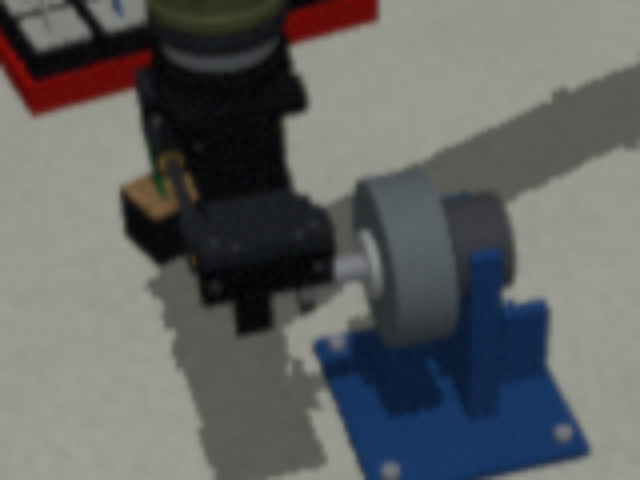

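The fingers straddle the grip, finger at about (255,310), hiding it from this view. Closing.

Call:
step_arm --steps '[0.2,0,0,0,0,0.2,0,0,0,0,0.2,0,0,0,0,0.2,0,0,0,0,0.2,0,0,0,0]' --grip_force 17

```text
time_s: 4.12
tool_pos: [0.614, -0.0607, 0.3338]
tool_rot: [-180.0, -0.0, -10.5]
force: [-0.6, 1.5, 0.6]
grip_width: 0.0236
grasp_force: 17.0
```

```bash
cat >> h.py <<'E'
def rows(a,b,st,r=45,g=0.2):
    n=int(round(abs(b-a)/st));ph=np.radians(np.linspace(a,b,n+1));P=np.round(np.c_[-r*np.cos(ph),-r*np.sin(ph)],1)
    return ", ".join(f"{g:g}, 0, {y:.1f}, {z:.1f}, 0" for y,z in np.diff(P,axis=0))
E
python3 -c "
from h import *
print(rows(49,69,5))
for a in range(69,429,30): print(a,rows(a,a+30,6))"
```

```text
0.2, 0, 3.0, -2.4, 0, 0.2, 0, 3.3, -2.2, 0, 0.2, 0, 3.5, -1.8, 0, 0.2, 0, 3.6, -1.6, 0
69 0.2, 0, 4.5, -1.5, 0, 0.2, 0, 4.6, -0.9, 0, 0.2, 0, 4.6, -0.5, 0, 0.2, 0, 4.8, 0.0, 0, 0.2, 0, 4.6, 0.5, 0
99 0.2, 0, 4.6, 0.9, 0, 0.2, 0, 4.5, 1.5, 0, 0.2, 0, 4.3, 1.9, 0, 0.2, 0, 4.1, 2.4, 0, 0.2, 0, 3.8, 2.7, 0
129 0.2, 0, 3.5, 3.2, 0, 0.2, 0, 3.2, 3.5, 0, 0.2, 0, 2.7, 3.8, 0, 0.2, 0, 2.4, 4.1, 0, 0.2, 0, 1.9, 4.3, 0
159 0.2, 0, 1.5, 4.5, 0, 0.2, 0, 0.9, 4.6, 0, 0.2, 0, 0.5, 4.6, 0, 0.2, 0, 0.0, 4.8, 0, 0.2, 0, -0.5, 4.6, 0
189 0.2, 0, -0.9, 4.6, 0, 0.2, 0, -1.5, 4.5, 0, 0.2, 0, -1.9, 4.3, 0, 0.2, 0, -2.4, 4.1, 0, 0.2, 0, -2.7, 3.8, 0
219 0.2, 0, -3.2, 3.5, 0, 0.2, 0, -3.5, 3.2, 0, 0.2, 0, -3.8, 2.7, 0, 0.2, 0, -4.1, 2.4, 0, 0.2, 0, -4.3, 1.9, 0
249 0.2, 0, -4.5, 1.5, 0, 0.2, 0, -4.6, 0.9, 0, 0.2, 0, -4.6, 0.5, 0, 0.2, 0, -4.8, 0.0, 0, 0.2, 0, -4.6, -0.5, 0
279 0.2, 0, -4.6, -0.9, 0, 0.2, 0, -4.5, -1.5, 0, 0.2, 0, -4.3, -1.9, 0, 0.2, 0, -4.1, -2.4, 0, 0.2, 0, -3.8, -2.7, 0
309 0.2, 0, -3.5, -3.2, 0, 0.2, 0, -3.2, -3.5, 0, 0.2, 0, -2.7, -3.8, 0, 0.2, 0, -2.4, -4.1, 0, 0.2, 0, -1.9, -4.3, 0
339 0.2, 0, -1.5, -4.5, 0, 0.2, 0, -0.9, -4.6, 0, 0.2, 0, -0.5, -4.6, 0, 0.2, 0, 0.0, -4.8, 0, 0.2, 0, 0.5, -4.6, 0
369 0.2, 0, 0.9, -4.6, 0, 0.2, 0, 1.5, -4.5, 0, 0.2, 0, 1.9, -4.3, 0, 0.2, 0, 2.4, -4.1, 0, 0.2, 0, 2.7, -3.8, 0
399 0.2, 0, 3.2, -3.5, 0, 0.2, 0, 3.5, -3.2, 0, 0.2, 0, 3.8, -2.7, 0, 0.2, 0, 4.1, -2.4, 0, 0.2, 0, 4.3, -1.9, 0
```

Call:
step_arm --steps '[0.2,0,3.0,-2.4,0,0.2,0,3.3,-2.2,0,0.2,0,3.5,-1.8,0,0.2,0,3.6,-1.6,0]'

```text
time_s: 4.62
tool_pos: [0.6112, -0.0749, 0.3412]
tool_rot: [180.0, 0.0, -10.6]
force: [1.5, -0.9, -5.1]
grip_width: 0.0234
grasp_force: 16.9
```

Call:
step_arm --steps '[0.2,0,4.5,-1.5,0,0.2,0,4.6,-0.9,0,0.2,0,4.6,-0.5,0,0.2,0,4.8,0.0,0,0.2,0,4.6,0.5,0]'

```text
time_s: 5.25
tool_pos: [0.6072, -0.0957, 0.3426]
tool_rot: [-179.9, 0.1, -10.5]
force: [5.7, 3.5, -16.0]
grip_width: 0.023
grasp_force: 16.9
```

Call:
step_arm --steps '[0.2,0,4.6,2.5,0,0.2,0,4.5,1.5,0,0.2,0,4.3,1.9,0,0.2,0,4.1,2.4,0,0.2,0,3.8,2.7,0]'

```text
time_s: 5.88
tool_pos: [0.6036, -0.1142, 0.3339]
tool_rot: [-179.7, 0.0, -10.4]
force: [1.4, 7.6, -5.9]
grip_width: 0.0237
grasp_force: 17.0
```

Call:
step_arm --steps '[0.2,0,3.5,3.2,0,0.2,0,3.2,3.5,0,0.2,0,2.7,3.8,0]'

```text
time_s: 6.25
tool_pos: [0.602, -0.1232, 0.3244]
tool_rot: [-179.7, 0.0, -10.3]
force: [-1.0, 9.2, -1.2]
grip_width: 0.0235
grasp_force: 17.0
```

```bash
python3 -c "
from h import *
for a in range(147,147+480,24): print(a%360,rows(a,a+24,6))"
```

```text
147 0.2, 0, 2.4, 4.1, 0, 0.2, 0, 1.9, 4.3, 0, 0.2, 0, 1.5, 4.5, 0, 0.2, 0, 0.9, 4.6, 0
171 0.2, 0, 0.5, 4.6, 0, 0.2, 0, 0.0, 4.8, 0, 0.2, 0, -0.5, 4.6, 0, 0.2, 0, -0.9, 4.6, 0
195 0.2, 0, -1.5, 4.5, 0, 0.2, 0, -1.9, 4.3, 0, 0.2, 0, -2.4, 4.1, 0, 0.2, 0, -2.7, 3.8, 0
219 0.2, 0, -3.2, 3.5, 0, 0.2, 0, -3.5, 3.2, 0, 0.2, 0, -3.8, 2.7, 0, 0.2, 0, -4.1, 2.4, 0
243 0.2, 0, -4.3, 1.9, 0, 0.2, 0, -4.5, 1.5, 0, 0.2, 0, -4.6, 0.9, 0, 0.2, 0, -4.6, 0.5, 0
267 0.2, 0, -4.8, 0.0, 0, 0.2, 0, -4.6, -0.5, 0, 0.2, 0, -4.6, -0.9, 0, 0.2, 0, -4.5, -1.5, 0
291 0.2, 0, -4.3, -1.9, 0, 0.2, 0, -4.1, -2.4, 0, 0.2, 0, -3.8, -2.7, 0, 0.2, 0, -3.5, -3.2, 0
315 0.2, 0, -3.2, -3.5, 0, 0.2, 0, -2.7, -3.8, 0, 0.2, 0, -2.4, -4.1, 0, 0.2, 0, -1.9, -4.3, 0
339 0.2, 0, -1.5, -4.5, 0, 0.2, 0, -0.9, -4.6, 0, 0.2, 0, -0.5, -4.6, 0, 0.2, 0, 0.0, -4.8, 0
3 0.2, 0, 0.5, -4.6, 0, 0.2, 0, 0.9, -4.6, 0, 0.2, 0, 1.5, -4.5, 0, 0.2, 0, 1.9, -4.3, 0
27 0.2, 0, 2.4, -4.1, 0, 0.2, 0, 2.7, -3.8, 0, 0.2, 0, 3.2, -3.5, 0, 0.2, 0, 3.5, -3.2, 0
51 0.2, 0, 3.8, -2.7, 0, 0.2, 0, 4.1, -2.4, 0, 0.2, 0, 4.3, -1.9, 0, 0.2, 0, 4.5, -1.5, 0
75 0.2, 0, 4.6, -0.9, 0, 0.2, 0, 4.6, -0.5, 0, 0.2, 0, 4.8, 0.0, 0, 0.2, 0, 4.6, 0.5, 0
99 0.2, 0, 4.6, 0.9, 0, 0.2, 0, 4.5, 1.5, 0, 0.2, 0, 4.3, 1.9, 0, 0.2, 0, 4.1, 2.4, 0
123 0.2, 0, 3.8, 2.7, 0, 0.2, 0, 3.5, 3.2, 0, 0.2, 0, 3.2, 3.5, 0, 0.2, 0, 2.7, 3.8, 0
147 0.2, 0, 2.4, 4.1, 0, 0.2, 0, 1.9, 4.3, 0, 0.2, 0, 1.5, 4.5, 0, 0.2, 0, 0.9, 4.6, 0
171 0.2, 0, 0.5, 4.6, 0, 0.2, 0, 0.0, 4.8, 0, 0.2, 0, -0.5, 4.6, 0, 0.2, 0, -0.9, 4.6, 0
195 0.2, 0, -1.5, 4.5, 0, 0.2, 0, -1.9, 4.3, 0, 0.2, 0, -2.4, 4.1, 0, 0.2, 0, -2.7, 3.8, 0
219 0.2, 0, -3.2, 3.5, 0, 0.2, 0, -3.5, 3.2, 0, 0.2, 0, -3.8, 2.7, 0, 0.2, 0, -4.1, 2.4, 0
243 0.2, 0, -4.3, 1.9, 0, 0.2, 0, -4.5, 1.5, 0, 0.2, 0, -4.6, 0.9, 0, 0.2, 0, -4.6, 0.5, 0
```

Call:
step_arm --steps '[0.2,0,0.2,4.1,0,0.2,0,1.9,4.3,0,0.2,0,1.5,4.5,0,0.2,0,0.9,4.6,0]'

```text
time_s: 6.75
tool_pos: [0.6008, -0.1298, 0.308]
tool_rot: [-179.9, 0.0, -10.4]
force: [-5.4, 4.6, 4.1]
grip_width: 0.0234
grasp_force: 17.0
```

Call:
step_arm --steps '[0.2,0,0.5,4.6,0,0.2,0,0.0,4.8,0,0.2,0,-0.5,4.6,0,0.2,0,-0.9,4.6,0]'

```text
time_s: 7.25
tool_pos: [0.6008, -0.13, 0.2898]
tool_rot: [179.9, 0.0, -10.5]
force: [-5.3, 2.0, 7.6]
grip_width: 0.0234
grasp_force: 17.0
```

Call:
step_arm --steps '[0.2,0,-1.5,4.5,0,0.2,0,-1.9,4.3,0,0.2,0,-2.4,4.1,0,0.2,0,-2.7,3.8,0]'

```text
time_s: 7.75
tool_pos: [0.6021, -0.1233, 0.2732]
tool_rot: [179.8, 0.0, -10.6]
force: [-7.3, -0.8, 6.9]
grip_width: 0.0235
grasp_force: 17.0
```

Call:
step_arm --steps '[0.2,0,-3.2,3.5,0,0.2,0,-3.5,3.2,0,0.2,0,-3.8,2.7,0,0.2,0,-4.1,2.4,0]'

```text
time_s: 8.25
tool_pos: [0.6045, -0.1111, 0.2609]
tool_rot: [179.6, 0.1, -10.7]
force: [-6.3, -6.2, 4.1]
grip_width: 0.0235
grasp_force: 17.0
```

Call:
step_arm --steps '[0.2,0,-4.3,1.9,0,0.2,0,-4.5,1.5,0,0.2,0,-4.6,0.9,0,0.2,0,-4.6,0.5,0]'

```text
time_s: 8.75
tool_pos: [0.6075, -0.0957, 0.2542]
tool_rot: [179.5, 0.1, -10.7]
force: [-3.1, -9.3, -6.3]
grip_width: 0.0234
grasp_force: 17.0
```

Call:
step_arm --steps '[0.2,0,-4.8,0.0,0,0.2,0,-4.6,-0.5,0,0.2,0,-4.6,-0.9,0,0.2,0,-4.5,-1.5,0]'

```text
time_s: 9.25
tool_pos: [0.6113, -0.0758, 0.2546]
tool_rot: [179.7, 0.1, -10.7]
force: [5.9, -3.7, -18.4]
grip_width: 0.0233
grasp_force: 16.9
```

Call:
step_arm --steps '[0.2,0,-4.3,-1.9,0,0.2,0,-4.1,-2.4,0,0.2,0,-3.8,-2.7,0,0.2,0,-3.5,-3.2,0]'

```text
time_s: 9.75
tool_pos: [0.615, -0.0557, 0.2662]
tool_rot: [-179.9, -0.0, -10.5]
force: [3.4, 4.0, -11.7]
grip_width: 0.0231
grasp_force: 17.0
```

Call:
step_arm --steps '[0.2,0,-3.8,-2.7,0,0.2,0,-2.7,-3.8,0,0.2,0,-2.4,-4.1,0,0.2,0,-1.9,-4.3,0]'

```text
time_s: 10.25
tool_pos: [0.6169, -0.0453, 0.2822]
tool_rot: [-180.0, -0.0, -10.5]
force: [1.9, 3.9, -5.9]
grip_width: 0.0233
grasp_force: 17.0
```

Call:
step_arm --steps '[0.2,0,-1.5,-4.5,0,0.2,0,-0.9,-4.6,0,0.2,0,-0.5,-4.6,0,0.2,0,0.0,-4.8,0]'

```text
time_s: 10.75
tool_pos: [0.6174, -0.0427, 0.3005]
tool_rot: [-180.0, -0.0, -10.5]
force: [1.0, 5.5, -3.2]
grip_width: 0.0234
grasp_force: 17.0
```

Call:
step_arm --steps '[0.2,0,0.5,-4.6,0,0.2,0,0.9,-4.6,0,0.2,0,1.5,-4.5,0,0.2,0,1.9,-4.3,0]'

```text
time_s: 11.25
tool_pos: [0.6165, -0.0477, 0.3184]
tool_rot: [-180.0, -0.0, -10.5]
force: [1.3, 3.8, 0.1]
grip_width: 0.0232
grasp_force: 17.0
```

Call:
step_arm --steps '[0.2,0,2.4,-4.1,0,0.2,0,2.7,-3.8,0,0.2,0,3.2,-3.5,0,0.2,0,3.5,-3.2,0]'

```text
time_s: 11.75
tool_pos: [0.6142, -0.0597, 0.3329]
tool_rot: [180.0, -0.0, -10.5]
force: [0.1, 3.1, 2.6]
grip_width: 0.0234
grasp_force: 17.0
```

Call:
step_arm --steps '[0.2,0,3.8,-2.7,0,0.2,0,4.1,-2.4,0,0.2,0,4.3,-1.9,0,0.2,0,4.5,-1.5,0]'

```text
time_s: 12.25
tool_pos: [0.611, -0.0766, 0.341]
tool_rot: [179.9, 0.0, -10.6]
force: [-1.1, 2.5, 5.0]
grip_width: 0.0233
grasp_force: 17.0
```

Call:
step_arm --steps '[0.2,0,4.6,-0.9,0,0.2,0,4.6,-0.5,0,0.2,0,4.8,0.0,0,0.2,0,4.6,0.5,0]'

```text
time_s: 12.75
tool_pos: [0.6076, -0.0947, 0.3415]
tool_rot: [180.0, 0.0, -10.5]
force: [-0.8, 2.0, 3.7]
grip_width: 0.0234
grasp_force: 17.0
```

Call:
step_arm --steps '[0.2,0,4.6,0.9,0,0.2,0,4.5,1.5,0,0.2,0,4.3,1.9,0,0.2,0,4.1,2.4,0]'

```text
time_s: 13.25
tool_pos: [0.6044, -0.1114, 0.3346]
tool_rot: [-180.0, 0.0, -10.5]
force: [-1.4, 1.2, 1.6]
grip_width: 0.0234
grasp_force: 17.0
```

Call:
step_arm --steps '[0.2,0,3.8,2.7,0,0.2,0,3.5,3.2,0,0.2,0,3.2,3.5,0,0.2,0,2.7,3.8,0]'

```text
time_s: 13.75
tool_pos: [0.602, -0.1241, 0.3214]
tool_rot: [-180.0, 0.1, -10.5]
force: [-3.8, 3.6, 2.5]
grip_width: 0.0238
grasp_force: 17.0
```

```bash
cat > fit.py <<'E'
from h import *
from scipy.optimize import least_squares
D=np.loadtxt("d.txt");hy=np.array([.182,.983])
y=D[:,:2]@hy;z=D[:,2];Fy=D[:,3:5]@hy;Fz=D[:,5];d=D[:,6]
c=least_squares(lambda c:np.hypot(y-c[0],z-c[1])-c[2],[.0248,.298,.045]).x;print("circle",c)
ph=np.arctan2(z-c[1],y-c[0]);Ft=-np.sin(ph)*Fy+np.cos(ph)*Fz;Fr=np.cos(ph)*Fy+np.sin(ph)*Fz
def fit(A,n):
    s,_,_,_=np.linalg.lstsq(A,Ft,rcond=None);r=Ft-A@s
    # grip-from-outside force: Ft=-f*d+W cos(phi+a); heavy side at phi+a
    a=np.degrees(np.arctan2(-s[2],s[1]));cov=np.linalg.inv(A.T@A)*(r@r)/(len(r)-A.shape[1])
    print(n,s,"W",np.hypot(s[1],s[2]),"rms",r.std(),"sd deg",np.degrees(np.sqrt(cov[1,1])/np.hypot(s[1],s[2])),"=> target phi",-90-a);return r
B=np.c_[d,np.cos(ph),np.sin(ph)]
r=fit(B,"plain");fit(np.c_[B,Fr],"Fr");
print(np.c_[np.degrees(ph),Ft,Fr,r])
E
cat > d.txt <<'E'
.6112 -.0749 .3412 1.5 -.9 -5.1 1
.6072 -.0957 .3426 5.7 3.5 -16 1
.6036 -.1142 .3339 1.4 7.6 -5.9 1
.602 -.1232 .3244 -1 9.2 -1.2 1
.6008 -.1298 .308 -5.4 4.6 4.1 1
.6008 -.13 .2898 -5.3 2 7.6 1
.6021 -.1233 .2732 -7.3 -.8 6.9 1
.6045 -.1111 .2609 -6.3 -6.2 4.1 1
.6075 -.0957 .2542 -3.1 -9.3 -6.3 1
.6113 -.0758 .2546 5.9 -3.7 -18.4 1
.615 -.0557 .2662 3.4 4 -11.7 1
.6169 -.0453 .2822 1.9 3.9 -5.9 1
.6174 -.0427 .3005 1 5.5 -3.2 1
.6165 -.0477 .3184 1.3 3.8 .1 1
.6142 -.0597 .3329 .1 3.1 2.6 1
E
python3 fit.py
```

```text
circle [0.0254 0.2982 0.0449]
plain [-4.413   1.5169  3.3073] W 3.6386216637820517 rms 0.4231453643842788 sd deg 2.6839591476620908 => target phi -24.639001592380907
Fr [-4.4124  1.5207  3.3022 -0.0006] W 3.635515091067523 rms 0.4231397764545869 sd deg 4.48313422275618 => target phi -24.727059287629373
[[  74.1838   -0.8015   -5.0736    0.0159]
 [ 101.4629   -1.2088  -16.5708    0.2642]
 [ 127.9639   -2.4614   -9.4041    0.2773]
 [ 144.7023   -4.1411   -7.9259   -0.4011]
 [ 167.381    -4.7741   -2.5578    0.3966]
 [-169.1377   -7.2751   -2.4157   -0.7491]
 [-145.9744   -6.9021   -2.1081    0.6187]
 [-123.4222   -8.3021    0.5665   -0.2931]
 [-101.4858   -8.2572    8.1066   -0.3011]
 [ -75.4659   -7.0989   17.1679    0.1349]
 [ -45.2515   -5.0048   11.5131    0.6892]
 [ -20.7389   -4.0377    5.9979    0.1278]
 [   2.9031   -3.4789    5.4193   -0.7485]
 [  26.8415   -1.7042    3.5892   -0.1381]
 [  51.422    -0.7752    3.9442    0.1063]]
```

The fit is clean: friction 4.4 N, imbalance 3.6 N. Resistance is lowest at 65°, so the heavy side is sinking level there. It points straight down at grip angle φ ≈ 155°, and the grip is at 148° now.

Call:
step_arm --steps '[0.2,0,1.4,2.3,0,0.2,0,1.1,2.5,0,0.2,0,0,0,0,0.2,0,0,0,0,0.2,0,0,0,0,0.2,0,0,0,0]'

```text
time_s: 14.5
tool_pos: [0.6015, -0.1267, 0.3167]
tool_rot: [180.0, 0.1, -10.5]
force: [-4.1, 3.4, 0.4]
grip_width: 0.0235
grasp_force: 17.0
```

```bash
python3 - <<'E'
from cell import env
from h import *
o=env.get_obs();p=o["tool_pos"];y=p[:2]@[.182,.983]-.0254
print(o["time_s"],np.degrees(np.arctan2(p[2]-.2982,y)),o["force"],o["grip_width"],o["grasp_force"],abs(o["joint_velocities"]).max())
s=env.read_camera("scene")["image"];cv2.imwrite("pics/e.png",s[:,:,::-1])
E
```

```text
14.5 155.47736919953283 [-4.1177  3.4122  0.3934] 0.023516069874954845 17.03006780706346 0.09167314459379988
```

View pics/e.png

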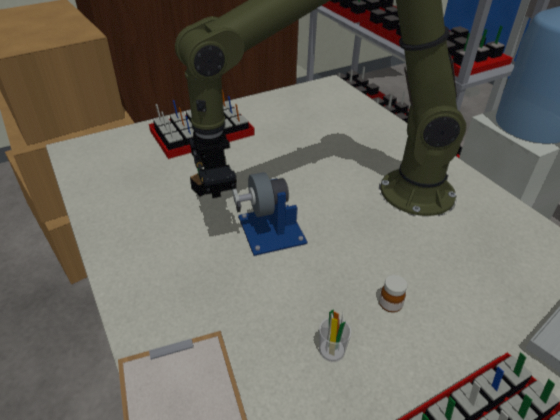

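The gripper holds the grip at φ = 155.5°, everything is at rest, and the jar (393,293) and cup (333,340) are where they were. The cube at about (200,180) is mostly hidden behind the gripper. Handing in.

```bash
python3 -c "
from cell import env
print(env.sign_off())"
```

```text
the job is handed in; nothing more can be done
None
```

Job handed in: by the force fit (about ±3°) the rotor's heavy side points straight down, and the arm still holds the crank grip there with 17 N, at rest; I touched nothing else, though the gripper mostly hid the cube in the last picture.

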